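# Snap the controller board onto its standoffs

## Robot

A 6-joint arm with a two-finger parallel gripper is mounted at the origin on the work surface. World frame = base frame: x ahead of the robot, y to its left, z up, the work surface at z = 0. Lengths are in m, angles in rad, forces in N, time in s.
With the tool pointing down it reaches from about 0.325 to 0.775 m from the base axis. Payload 5.5 kg.
Tool frame: the origin (TCP) lies between the finger pads; the fingertips stand 8 mm ahead of it and the grasp point (between the pads) lies 11 mm behind it; x points along the fingers, y is the direction in which the jaws open and shut, and the axes are right-handed (so a half turn about x gives the same grasp; the last joint's range is limited). The gripper opens to 85 mm and grips with 20 to 120 N. Pads are 22 mm wide; open, the fingers measure 114 mm over their backs; the gripper's body (76 mm by 85 mm) begins 54 mm behind the grasp point. The pads swing forward as they close: fully open they stand 13 mm farther back than shut.
Start: joints at [-1.347, 0.091, 1.231, -0, 1.82, -0.057], TCP at [0.166, -0.577, 0.204] pointing down, gripper open.
Joint ranges: [-2.87, 2.87], [-0.86, 2.18], [0.17, 2.46], [-1.51, 4.65], [0.06, 2.69], [-2.65, 2.65]. Speed limits (rad/s): [2.57, 2.57, 3.01, 3.14, 3.14, 3.14].

## Interface

Orientations are given as a 3x3 rotation matrix whose columns are the frame's x, y, z axes.
In Python, from plant import arm, snapshot gives the robot as it stands. The module is installed in compiled form; this text tells all that it offers.
- The arm moves only by the tool apply_moves, never from a script. Its argument "plan" is a list of rows, each a list of 7 numbers: the shift along the tool's x, y, z in mm, then the turn, a rotation vector about the tool's x, y, z in degrees, then the finger opening in mm, from 0 to 85.4. In form: [[dx, dy, dz, wx, wy, wz, hand], ...]. A call has 1 to 12 rows; each row shifts and turns the pose as measured when the row begins, along the tool's axes as they then stand; what a row does not reach is not made up. A row lasts 1/10 s, in which the tool goes at most 50 mm and 8.59 degrees, less where a joint would pass 70% of its speed; a pose out of reach is approached as far as the arm can. A call with a gripper value outside its range is refused whole. The fingers move at their own pace and stop on an object; "squeeze" is the grip in N (left out, the last holds). Time passes only in rows, so rows that do not move let the fingers close. It gives the time, the measured TCP pose, the force and the opening at its end, in the units of the state.
- arm.observe(): the state, without advancing time (a new reading comes with each control period).
- snapshot(name): name is "scene" or "side" or "wrist"; returns a dict with "img" (384x512x3 uint8, blue, green, red), "fx", "fy", "cx", "cy" (pixels), "R" (3x3) and "t" (3): a world point X has camera coordinates R X + t. Camera axes: x right, y down, z forward; pixel columns grow to the right and rows downward; lengths in m; the calibration is good to about 2 mm. A picture is of the moment at which its call begins. There is no depth.
- arm.sign_off(): hands the job in, once; it reports no verdict.
The state is a dict: "time": time; "q": joint angles; "qvel": joint speeds; "joint_efforts": joint torques, N m; "ee_pos": TCP position; "orientation": TCP orientation; "wrist_force": force on the tool from outside, world axes, zero at the start; "moment": the same for the moment, N m; "opening": finger opening in m.
Only numpy, scipy, OpenCV 4.12 (cv2) and the standard library are available. Lean on these libraries where they do the work, as an engineer would, in place of code of your own. Each camera call takes 0.05 s, during which the arm holds its last target.

## Task

On the green bench, the circuit board with the finned heat sink is lying loose on the tips of the four barbed plastic standoffs in its metal tray. Press it down until all four posts have clicked through and the board sits flat and fully home on the standoffs. The other tray already has its board clicked home: do not touch it.

Things in the scene. Friction and masses are not known exactly. Their poses are not given: they have to be found in the camera images.
- board: Loose dark green circuit board, 150 x 90 (x, y) x 3 mm, 0.12 kg, finned heat sink (44 x 44, 18 mm tall) near the middle, an 8 mm high connector mid-way on each long edge. Ends bare beyond 53 mm from the middle: press at (+-65, 0). 9 mm square holes at (+-65, +-35), one over each post. Origin: centre of underside, z up. Starts level, 7 mm above home: upper face 25 mm above the bench; 18 when home.
- tray: Open aluminium tray under the loose board, fixed to the bench: 190 x 130 mm (x, y), rim 12 mm high, floor 3 mm thick. Origin: centre of its underside, on the bench; z up. Board and tray axes agree. White plastic standoffs at (+-65, +-35) mm: a 16 mm round spacer with its shoulder 15 mm above the bench, then a barbed tip up to 27 mm above the bench, which stands 9 mm proud of the board when home.
- seat (a point): Where the centre of the board's underside lies when home: 15 mm straight above the tray's origin, level with the shoulders; axes as the tray's. Pressing one end takes about 6 N for 2 mm, then goes easily until the barbs snap out over the board and it meets the shoulders; short of that it stays part-way. The other end stays up meanwhile (tilt 3 degrees); press it next. 20 N does no harm.
- finished_tray: The other tray, fixed to the bench, same sizes and axes, with its own green board (four black round capacitors 18 mm tall, no heat sink) already home. Origin: centre of its underside on the bench. Not to be touched; its highest parts are 36 mm above the bench.
There are look-alikes about, which are no part of the job. Of the things that look like the board, the middle-sized one is meant.

How it is judged:
By the outcome, as a careful person would: the job done as asked, in the order asked, and still so for the second after the job is handed in, with the robot touching nothing.
It also fails if it takes over 38 s, if anything falls off the work surface, if the arm or the gripper's body presses on something with over 40 N, if the wrist force passes 120 N, or if a joint passes its speed limit or range.

## Working session

There is one attempt and no reset: what is moved stays moved. The work goes in short steps, Python scripts to look and compute and a tool call to move; the robot and the scene stay as the last step left them, time stands still between calls to the robot, and variables do not carry over. Pictures are saved under pics/ and viewed, and the job is handed in when it is done.

Besides the shell and the picture viewer there is one more tool, called after ">>>" by a JSON object that holds its "op" and its "data". apply_moves: Moves the arm, as the interface text tells. Its arguments: {"type":"object","properties":{"plan":{"type":"array","items":{"type":"array","items":{"type":"number"}}},"squeeze":{"type":"number"}},"required":["plan"]}

```bash
mkdir -p pics
python3 - <<'E'
from plant import arm,snapshot
import cv2,pickle
d={}
for n in("scene","side","wrist"):
    s=snapshot(n);d[n]=s;cv2.imwrite(f"pics/{n}0.png",s["img"])
pickle.dump(d,open("s0.pkl","wb"))
print(arm.observe())
E
```

```text
{'time': 0.15, 'q': array([-1.34667418e+00,  9.17005383e-02,  1.23161059e+00, -8.92851406e-06,
        1.81979178e+00, -5.67439535e-02]), 'qvel': array([ 0.00161416,  0.00037178, -0.00354398, -0.0007593 , -0.00097212,
       -0.00151251]), 'joint_efforts': array([ 1.47240135e-03, -4.59370065e+01, -4.18527567e+01, -1.25238894e-04,
        9.53410752e-03,  1.06933325e-05]), 'ee_pos': array([ 0.16622682, -0.57625323,  0.20330114]), 'orientation': array([[-3.44091303e-04,  2.77185552e-01, -9.60816346e-01],
       [ 1.47055774e-03, -9.60815224e-01, -2.77185755e-01],
       [-9.99998860e-01, -1.50831312e-03, -7.70091978e-05]]), 'wrist_force': array([-0.29727417, -0.36134424,  0.85956521]), 'moment': array([ 0.05115136, -0.02948737,  0.02691881]), 'opening': 0.0853519854053991}
```

View pics/scene0.png

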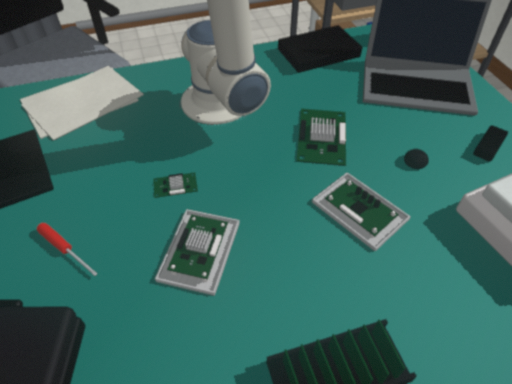

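View pics/side0.png

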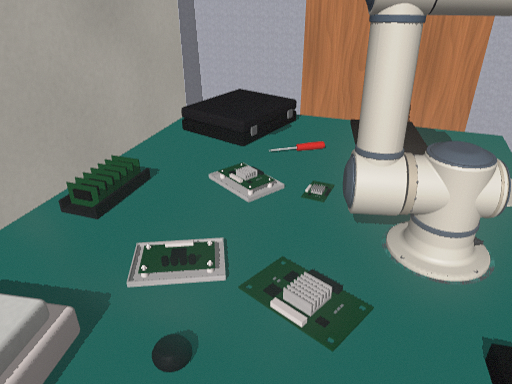

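View pics/wrist0.png

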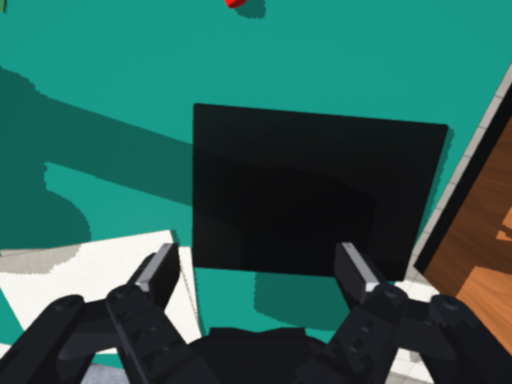

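The scene view shows the heat-sink board in its tray at about (198,250). The finished tray is at (360,210), and the loose look-alikes are a large board at (322,135) and a small one at (176,184). I'll enlarge the target.

Run:
```python
import cv2,pickle
d=pickle.load(open("s0.pkl","rb"))
a=d["scene"]["img"][200:305,145:255];cv2.imwrite("pics/a.png",cv2.resize(a,None,fx=5.5,fy=5.5,interpolation=cv2.INTER_CUBIC))
a=d["side"]["img"][150:210,195:295];cv2.imwrite("pics/b.png",cv2.resize(a,None,fx=8,fy=8,interpolation=cv2.INTER_CUBIC))
for n in d:print(n,d[n]["fx"],d[n]["cx"],d[n]["cy"],d[n]["R"],d[n]["t"])
```

```text
scene 425.89987890618204 252.3793773730917 187.69975394851878 [[ 0.29513081  0.95543396 -0.00661462]
 [ 0.7233501  -0.22795307 -0.65176839]
 [-0.62422948  0.18757225 -0.75838922]] [-0.11177267 -0.26583321  1.30006803]
side 402.67909356374014 259.5413516472171 192.96701040599254 [[-0.9488512  -0.31569454  0.00428374]
 [-0.15478795  0.45331936 -0.87780536]
 [ 0.27517645 -0.83356974 -0.47899833]] [0.38902971 0.12215835 0.89109335]
wrist 267.488084974733 256.8230699304643 193.25588802783994 [[ 0.27842125 -0.96045153 -0.00380456]
 [-0.91390186 -0.26614134  0.30651618]
 [-0.29540649 -0.08186363 -0.95185784]] [-0.59820621 -0.04062497  0.38009779]
```

View pics/a.png

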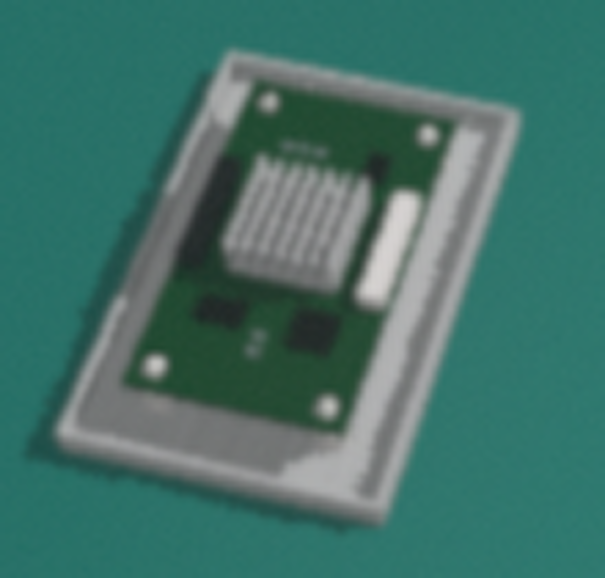

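View pics/b.png

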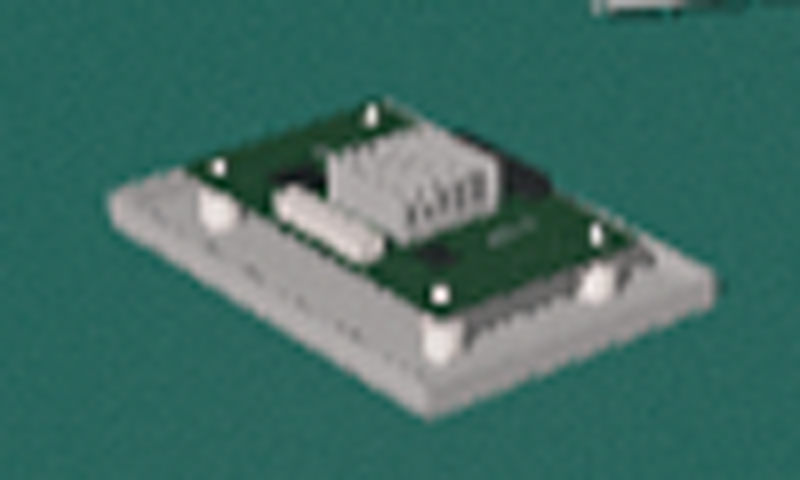

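```bash
cat > h.py <<'E'
import numpy as np,cv2,pickle
def proj(s,X):
    c=s["R"]@np.asarray(X).T+np.array(s["t"])[:,None]
    return np.c_[s["fx"]*c[0]/c[2]+s["cx"],s["fy"]*c[1]/c[2]+s["cy"]]
def back(s,uv,z):
    R=np.array(s["R"]);C=-R.T@s["t"];o=[]
    for u,v in uv:
        d=R.T@[(u-s["cx"])/s["fx"],(v-s["cy"])/s["fy"],1];o.append(C+d*(z-C[2])/d[2])
    return np.array(o)
E
python3 - <<'E'
from h import *
from scipy.optimize import least_squares
d=pickle.load(open("s0.pkl","rb"))
sc=(np.array([(270,101),(429,134),(328,406),(155,364)])+.5)/5.5-.5+[145,200]
si=(np.array([(597,233),(440,293),(219,165),(372,113)])+.5)/8-.5+[195,150]
for n,p in(("scene",sc),("side",si)):
    X=back(d[n],p,.026);print(n,X.round(4).tolist(),X.mean(0).round(4),[round(np.linalg.norm(X[i]-X[i-1]),4) for i in range(4)])
L=np.array([(65,35),(65,-35),(-65,-35),(-65,35)])/1e3
# order: scene p0,p1 short edge
def W(p,z=.026):
    c,s=np.cos(p[2]),np.sin(p[2]);return np.c_[L@np.array([[c,s],[-s,c]])+p[:2],np.full(4,z)]
X=back(d["scene"],sc,.026)
for LL in (1,-1):
  L=np.array([(65,35*LL),(65,-35*LL),(-65,-35*LL),(-65,35*LL)])/1e3
  e=X[0]-X[3];y0=np.arctan2(e[1],e[0])
  for use in (("scene",),("side",),("scene","side")):
    f=lambda p:np.concatenate([(proj(d[n],W(p))-q).ravel() for n,q in(("scene",sc),("side",si)) if n in use])
    r=least_squares(f,[*X.mean(0)[:2],y0]);print(LL,use,r.x.round(4),np.abs(r.fun).max().round(2))
E
```

```text
scene [[0.4369, -0.1588, 0.026], [0.4732, -0.0997, 0.026], [0.584, -0.1679, 0.026], [0.5466, -0.2271, 0.026]] [ 0.5102 -0.1634  0.026 ] [np.float64(0.1292), np.float64(0.0694), np.float64(0.1301), np.float64(0.07)]
side [[0.4345, -0.1592, 0.026], [0.4714, -0.0987, 0.026], [0.5818, -0.1675, 0.026], [0.5451, -0.2285, 0.026]] [ 0.5082 -0.1635  0.026 ] [np.float64(0.1305), np.float64(0.0709), np.float64(0.1301), np.float64(0.0712)]
1 ('scene',) [ 0.5102 -0.1634  2.5871] 0.2
1 ('side',) [ 0.5082 -0.1634  2.5844] 0.15
1 ('scene', 'side') [ 0.5093 -0.1635  2.5868] 0.44
-1 ('scene',) [ 0.508  -0.163   2.4514] 34.36
-1 ('side',) [ 0.5087 -0.1727  4.1215] 22.85
-1 ('scene', 'side') [ 0.5078 -0.1642  2.6467] 32.89
```

The two cameras agree to 2 mm. Centre is about (0.509, -0.1635) with the long axis at 148.2°, and the spacing matches the 130 x 70 mm given. First I'll close the fingers and turn +47.9° about tool x, so the 29 mm finger thickness lies along board y.

>>> {"op": "apply_moves", "data": {"plan": [[0,0,0,8,0,0,0],[0,0,0,8,0,0,0],[0,0,0,8,0,0,0],[0,0,0,8,0,0,0],[0,0,0,8,0,0,0],[0,0,0,8,0,0,0]], "squeeze": 20}}

```text
time: 0.75
ee_pos: [0.166, -0.5753, 0.2002]
orientation: [[-0.002, -0.555, -0.832], [0.007, -0.832, 0.555], [-1.0, -0.005, 0.005]]
wrist_force: [-0.2, 0.2, 0.2]
opening: 0.0003
```

```bash
cat > go.py <<'E'
from plant import arm
import numpy as np,sys
o=arm.observe();R=o["orientation"];p=o["ee_pos"]
c=np.array([.5093,-.1635]);ax=np.array([np.cos(2.5868),np.sin(2.5868)])
a=float(sys.argv[1]);z=float(sys.argv[2])
T=np.r_[c+ax*a,z]
by=np.array([-ax[1],ax[0],0])
Rd=np.c_[[0,0,-1],-by*np.sign(-by@R[:,1])*-1*-1 if 0 else by*np.sign(by@R[:,1]),[0,0,0]];Rd[:,2]=np.cross(Rd[:,0],Rd[:,1])
from scipy.spatial.transform import Rotation as Q
print("pos",p.round(4),"target",T.round(4),"shift mm",(R.T@(T-p)*1e3).round(1),"rot deg",np.degrees(Q.from_matrix(R.T@Rd).as_rotvec()).round(2),"F",o["wrist_force"].round(2),"open",o["opening"],"t",o["time"])
b=(p[:2]-c);print("board xy mm",(b@ax*1e3).round(1),(b@by[:2]*1e3).round(1),"q",o["q"].round(2))
E
python3 go.py 0.066 0.11
```

```text
pos [ 0.166  -0.5753  0.2002] target [ 0.4532 -0.1287  0.11  ] shift mm [  92.8 -530.4    8.4] rot deg [-1.91  0.28  0.28] F [-0.18  0.17  0.19] open 0.00032383512979532186 t 0.75
board xy mm 74.9 530.8 q [-1.35  0.09  1.23  0.    1.82  0.81]
```

>>> {"op": "apply_moves", "data": {"plan": [[0,-45,0,0,0,0,0],[0,-45,0,0,0,0,0],[0,-45,0,0,0,0,0],[0,-45,0,0,0,0,0],[0,-45,0,0,0,0,0],[0,-45,0,0,0,0,0],[0,-45,0,0,0,0,0],[0,-45,0,0,0,0,0],[0,-45,0,0,0,0,0],[0,-45,0,0,0,0,0],[0,-45,0,0,0,0,0],[0,0,0,0,0,0,0]]}}

```text
time: 1.95
ee_pos: [0.4502, -0.1484, 0.1966]
orientation: [[-0.005, -0.563, -0.827], [0.016, -0.827, 0.563], [-1.0, -0.011, 0.013]]
wrist_force: [-0.4, 0.2, -0.1]
opening: -0.0001
```

```bash
python3 go.py 0.066 0.08
```

```text
pos [ 0.4502 -0.1484  0.1966] target [ 0.4532 -0.1287  0.08  ] shift mm [116.9 -16.7   7.1] rot deg [-2.45  0.72  0.62] F [-0.42  0.24 -0.15] open -8.101946725016538e-05 t 1.95
board xy mm 58.2 18.3 q [-0.4  -0.24  1.56  0.01  1.83  1.77]
```

>>> {"op": "apply_moves", "data": {"plan": [[20,-17,7,-2.4,0.7,0.6,0],[30,0,0,0,0,0,0],[30,0,0,0,0,0,0],[25,0,0,0,0,0,0],[0,0,0,0,0,0,0]]}}

```text
time: 2.45
ee_pos: [0.4538, -0.1296, 0.0885]
orientation: [[0.0, -0.523, -0.853], [-0.002, -0.853, 0.523], [-1.0, 0.001, -0.001]]
wrist_force: [0.2, -0.0, -0.2]
opening: 0.0002
```

```bash
python3 go.py 0.066 0.043
python3 - <<'E'
from plant import snapshot
import cv2
for n in("scene","side","wrist"):
    s=snapshot(n)["img"]
    if n=="scene": s=cv2.resize(s[150:310,120:290],None,fx=4,fy=3.7,interpolation=cv2.INTER_CUBIC)
    if n=="side": s=cv2.resize(s[130:220,190:320],None,fx=6,fy=6,interpolation=cv2.INTER_CUBIC)
    cv2.imwrite(f"pics/{n}1.png",s)
E
```

```text
pos [ 0.4538 -0.1296  0.0885] target [ 0.4532 -0.1287  0.043 ] shift mm [45.5 -0.5  1. ] rot deg [ 0.29 -0.06 -0.08] F [ 0.16 -0.05 -0.19] open 0.0002456952059624367 t 2.45
board xy mm 65.1 0.4 q [-0.35 -0.25  1.76 -0.    1.63  1.77]
```

View pics/scene1.png

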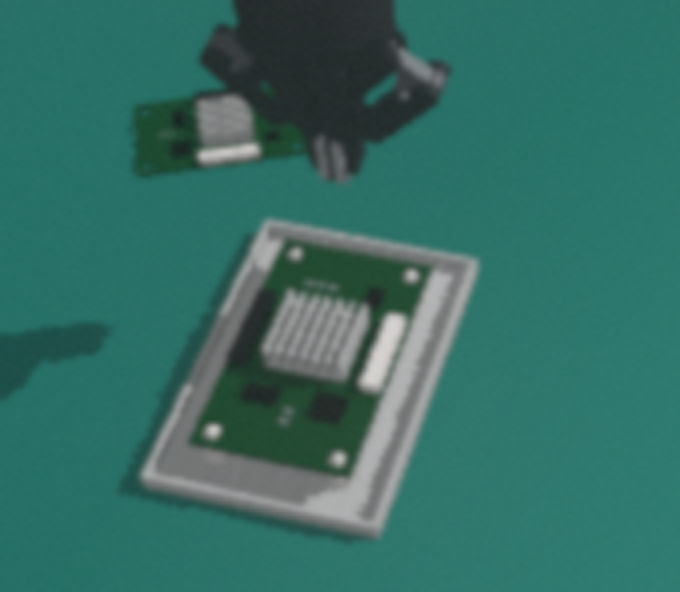

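View pics/wrist1.png

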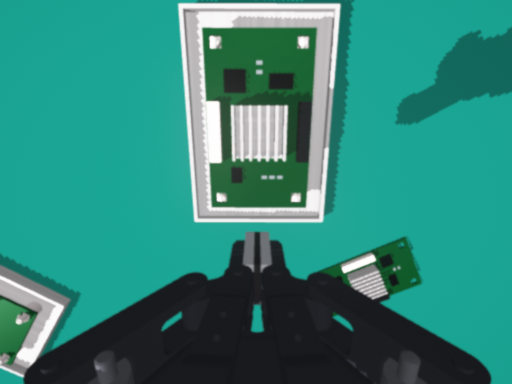

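View pics/side1.png

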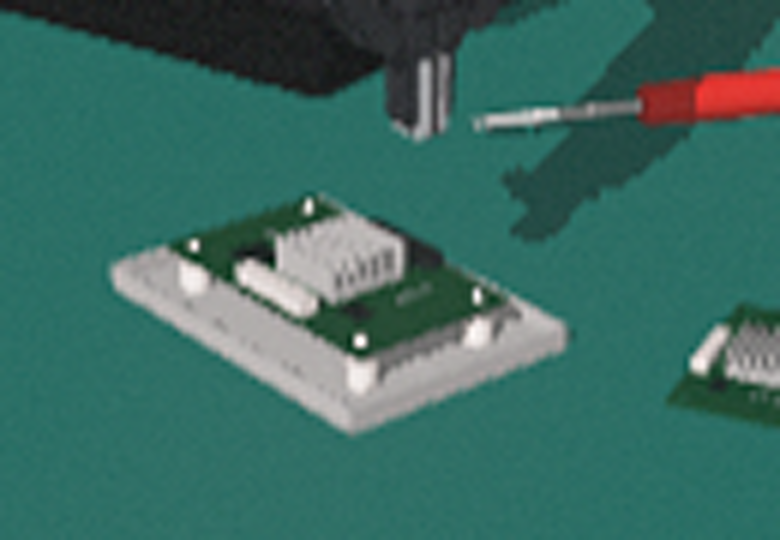

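The closed fingers line up with the board's long axis over the near end, and nothing else is close. I'll go down to just above the board.

>>> {"op": "apply_moves", "data": {"plan": [[25,-0.5,1,0.3,0,0,0],[15,0,0,0,0,0,0],[5,0,0,0,0,0,0],[0,0,0,0,0,0,0]]}}

```text
time: 3.0
ee_pos: [0.4602, -0.1322, 0.0554]
orientation: [[0.019, -0.528, -0.849], [-0.009, -0.849, 0.528], [-1.0, -0.003, -0.021]]
wrist_force: [0.0, -0.1, 0.7]
opening: -0.0002
```

```bash
cat > look.py <<'E'
from plant import snapshot
import cv2,sys,numpy as np
a=cv2.resize(snapshot("scene")["img"][200:305,145:255],None,fx=4.5,fy=4.5,interpolation=cv2.INTER_CUBIC)
b=cv2.resize(snapshot("side")["img"][145:215,195:295],None,fx=8,fy=8,interpolation=cv2.INTER_CUBIC)
cv2.imwrite(f"pics/sc{sys.argv[1]}.png",a);cv2.imwrite(f"pics/si{sys.argv[1]}.png",b)
E
python3 go.py 0.066 0.033; python3 look.py 2
```

```text
pos [ 0.4602 -0.1322  0.0554] target [ 0.4532 -0.1287  0.033 ] shift mm [22.2  0.8  8.2] rot deg [-0.1  -1.21  0.16] F [ 0.04 -0.12  0.66] open -0.00015327989525492218 t 3.0
board xy mm 58.2 -0.7 q [-0.35 -0.24  1.81 -0.    1.55  1.78]
```

View pics/sc2.png

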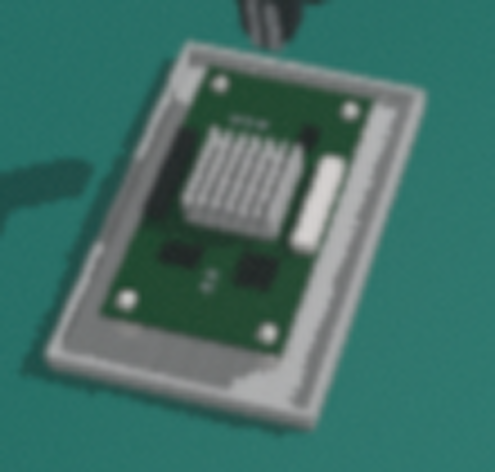

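View pics/si2.png

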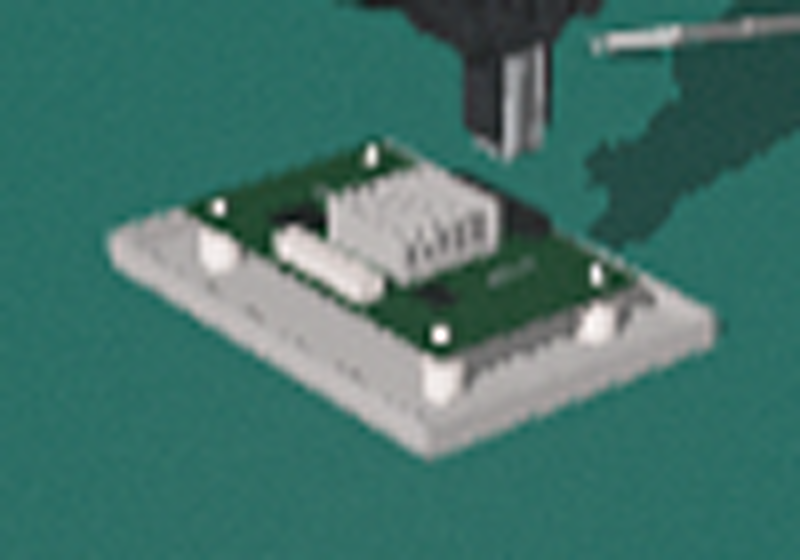

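The drop fell short and drifted 7 mm in board x. I'll correct that and use smaller steps.

>>> {"op": "apply_moves", "data": {"plan": [[0,0.8,8,-0.1,-1.2,0.2,0],[0,0,0,0,0,0,0]]}}

```text
time: 3.3
ee_pos: [0.4536, -0.1288, 0.0578]
orientation: [[0.001, -0.527, -0.85], [-0.001, -0.85, 0.527], [-1.0, 0.0, -0.002]]
wrist_force: [0.4, 0.9, -0.9]
opening: -0.0001
```

```bash
python3 go.py 0.066 0.033
```

```text
pos [ 0.4536 -0.1288  0.0578] target [ 0.4532 -0.1287  0.033 ] shift mm [24.8  0.2  0.4] rot deg [ 0.01 -0.11 -0.02] F [ 0.35  0.94 -0.86] open -0.00010390900269898086 t 3.3
board xy mm 65.7 -0.2 q [-0.35 -0.24  1.81 -0.    1.58  1.78]
```

>>> {"op": "apply_moves", "data": {"plan": [[6,0,0,0,0,0,0],[0,0,0,0,0,0,0],[6,0,0,0,0,0,0],[0,0,0,0,0,0,0]]}}

```text
time: 3.7
ee_pos: [0.454, -0.1288, 0.0455]
orientation: [[0.003, -0.526, -0.85], [-0.002, -0.85, 0.526], [-1.0, 0.0, -0.003]]
wrist_force: [-0.8, -0.7, 0.5]
opening: 0.0001
```

```bash
python3 go.py 0.066 0.033
```

```text
pos [ 0.454  -0.1288  0.0455] target [ 0.4532 -0.1287  0.033 ] shift mm [12.5  0.3  0.8] rot deg [ 0.02 -0.18 -0.  ] F [-0.8  -0.68  0.48] open 0.0001091759054371335 t 3.7
board xy mm 65.3 -0.3 q [-0.35 -0.24  1.82 -0.    1.55  1.78]
```

Tracking is good in small steps. A visual check before contact:

```bash
python3 look.py 3
```

```text
(no output)
```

View pics/sc3.png

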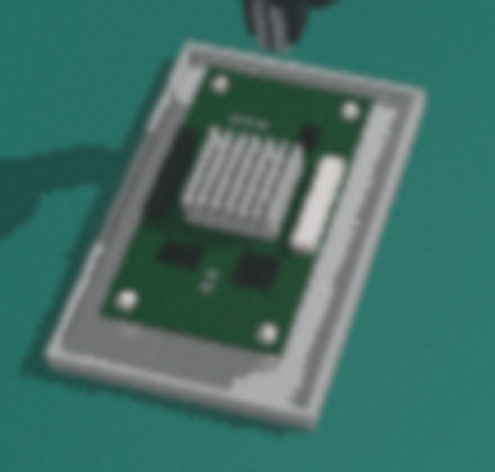

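View pics/si3.png

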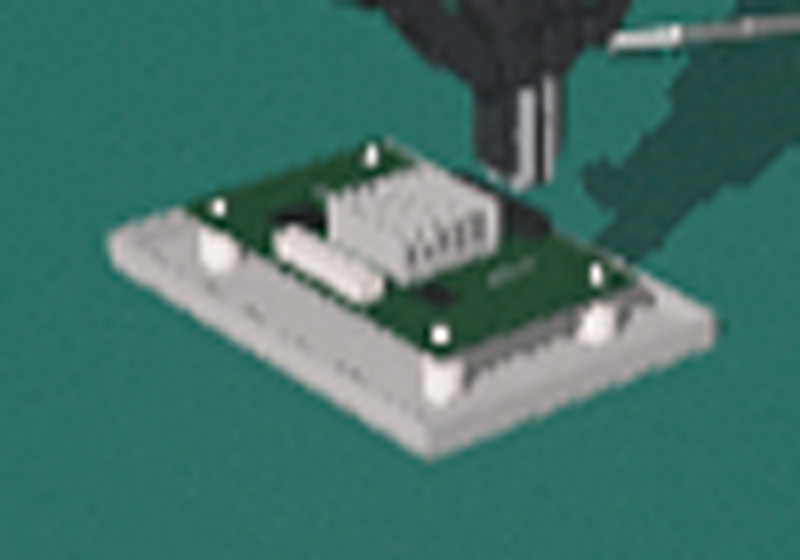

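The tip looks higher and further out than the pose says, so I'll measure it.

Run:
```python
from h import *
from plant import arm
d=pickle.load(open("s0.pkl","rb"))
o=arm.observe();p=o["ee_pos"];x=o["orientation"][:,0]
P=[p+x*k for k in(.008,0,-.011)]
a=proj(d["scene"],P);b=proj(d["side"],P)
print("scene crop",((a-[145,200]+.5)*4.5).round(0).tolist());print("side crop",((b-[195,145]+.5)*8).round(0).tolist())
# triangulate observed tip bottom centre
u=np.array([275,47])/4.5-.5+[145,200];v=np.array([522,182])/8-.5+[195,145]
Ps=[d[n]["fx"] for n in d]
M=[np.array([[d[n]["fx"],0,d[n]["cx"]],[0,d[n]["fy"],d[n]["cy"]],[0,0,1]])@np.c_[d[n]["R"],d[n]["t"]] for n in("scene","side")]
X=cv2.triangulatePoints(M[0],M[1],u[:,None],v[:,None]);X=X[:3,0]/X[3];print("tip",X,"tcp",p, P[0])
```

```text
scene crop [[284.0, 81.0], [283.0, 71.0], [281.0, 58.0]]
side crop [[516.0, 270.0], [517.0, 249.0], [517.0, 220.0]]
tip [ 0.45490295 -0.13188681  0.06940713] tcp [ 0.45449612 -0.1290138   0.04650747] [ 0.45452778 -0.12903158  0.03850755]
```

```bash
python3 - <<'E'
from h import *
d=pickle.load(open("s0.pkl","rb"))
M=[np.array([[d[n]["fx"],0,d[n]["cx"]],[0,d[n]["fy"],d[n]["cy"]],[0,0,1]])@np.c_[d[n]["R"],d[n]["t"]] for n in("scene","side")]
def tri(u,v):
    X=cv2.triangulatePoints(M[0],M[1],np.array(u,float)[:,None],np.array(v,float)[:,None]);return X[:3,0]/X[3]
print("pose1",tri([120+335/4-.4,150+178/3.7-.4],[190+418/6-.4,130+134/6-.4]),"vs tcp .4538 -.1296 .0885")
print("pose2",tri([145+270/4.5-.4,200+46/4.5-.4],[195+505/8-.4,145+156/8-.4]),"vs tcp .4602 -.1322 .0554")
print("heatsink/board post check",tri([145+270/5.5-.4,200+101/5.5-.4],[195+597/8-.4,150+233/8-.4]))
E
python3 - <<'E'
from plant import snapshot
import cv2
s=snapshot("wrist")["img"];cv2.imwrite("pics/w4.png",s)
a=snapshot("side")["img"];cv2.imwrite("pics/si4.png",cv2.resize(a[60:200,190:320],None,fx=4.2,fy=4.2,interpolation=cv2.INTER_CUBIC))
E
```

```text
pose1 [ 0.45649373 -0.13285997  0.11384277] vs tcp .4538 -.1296 .0885
pose2 [ 0.46086401 -0.13432146  0.0773192 ] vs tcp .4602 -.1322 .0554
heatsink/board post check [ 0.43528172 -0.15919258  0.02514109]
```

View pics/w4.png

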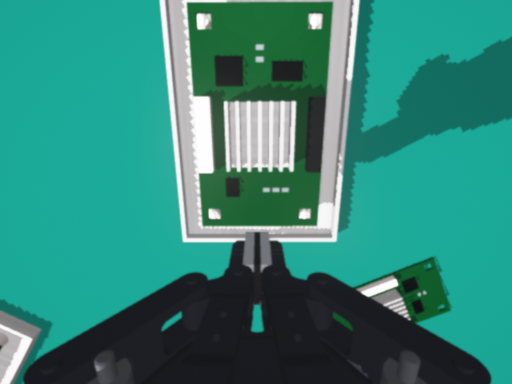

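View pics/si4.png

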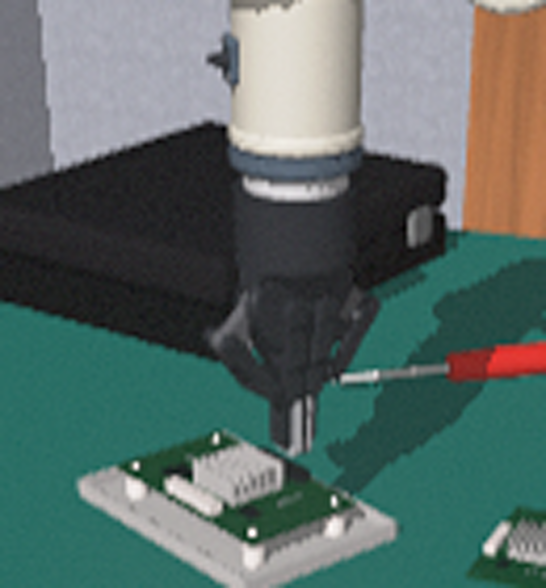

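Run:
```python
from h import *
from plant import arm,snapshot
s=snapshot("wrist");o=arm.observe()
for z in(.026,):
  print(back(s,[(215,214),(305,213),(316,20),(203,20)],z).round(4).tolist())
C=-np.array(s["R"]).T@s["t"];print("cam in tool mm",(o["orientation"].T@(C-o["ee_pos"])*1e3).round(1),"C",C.round(4))
p=o["ee_pos"];x=o["orientation"][:,0]
print("tips",proj(s,[p+x*k for k in(.008,0,-.02,-.03)]).round(0).tolist(),"F",o["wrist_force"],o["ee_pos"])
d=pickle.load(open("s0.pkl","rb"))["wrist"]
```

```text
[[0.472, -0.1015, 0.026], [0.4366, -0.1605, 0.026], [0.5458, -0.2277, 0.026], [0.5826, -0.1682, 0.026]]
cam in tool mm [-168.7   -0.5  -78.2] C [ 0.5207 -0.1695  0.2161]
tips [[258.0, 221.0], [258.0, 226.0], [258.0, 239.0], [258.0, 248.0]] F [-0.05031284 -0.26151262  0.40232857] [ 0.45475061 -0.1291071   0.04698778]
```

The wrist view and triangulation agree with each other: the real tip is about 24 mm above the reported TCP instead of 8 mm below it. I'll do a guarded descent, using force for the contact.

>>> {"op": "apply_moves", "data": {"plan": [[6,0.4,1,0,-0.2,0,0],[0,0,0,0,0,0,0],[5,0,0,0,0,0,0],[0,0,0,0,0,0,0]]}}

```text
time: 4.35
ee_pos: [0.4537, -0.129, 0.0351]
orientation: [[0.002, -0.526, -0.85], [-0.001, -0.85, 0.526], [-1.0, -0.0, -0.002]]
wrist_force: [-0.5, -1.0, -0.0]
opening: -0.0
```

```bash
python3 go.py 0.066 0.033; python3 look.py 5
```

```text
pos [ 0.4537 -0.129   0.0351] target [ 0.4532 -0.1287  0.033 ] shift mm [2.1 0.1 0.5] rot deg [ 0.02 -0.1   0.02] F [-0.49 -0.97 -0.01] open -3.1807485315085e-05 t 4.35
board xy mm 65.5 -0.1 q [-0.35 -0.23  1.84  0.    1.53  1.78]
```

View pics/si5.png

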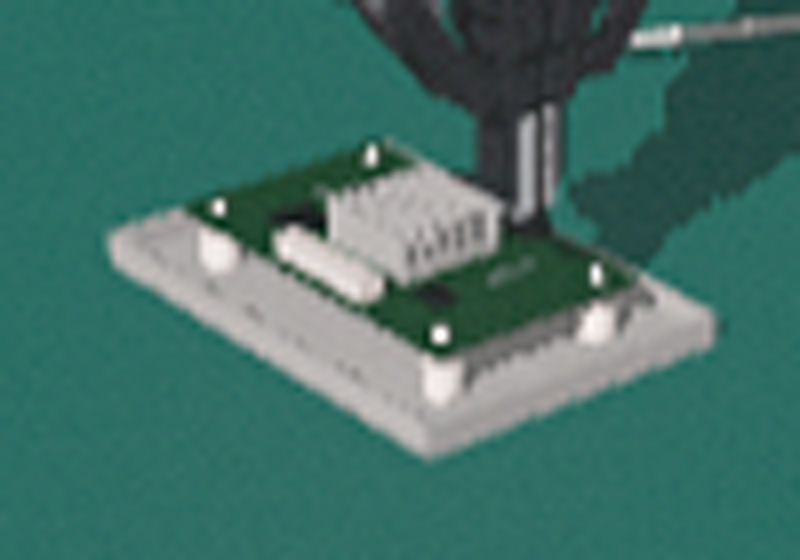

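View pics/sc5.png

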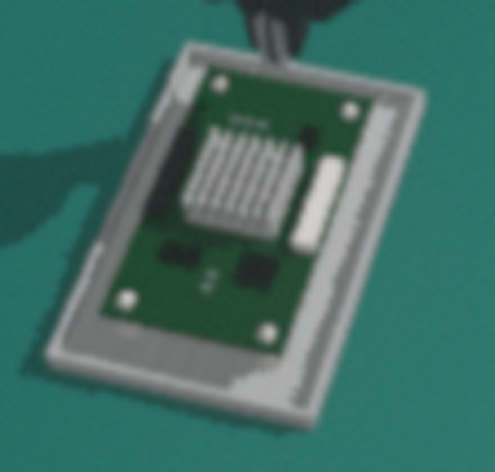

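The tip, at (278,62) in the scene crop, is still well above the board, and force is about zero. Continuing down.

>>> {"op": "apply_moves", "data": {"plan": [[5,0,0.5,0,-0.1,0,0],[0,0,0,0,0,0,0],[5,0,0.3,0,-0.1,0,0],[0,0,0,0,0,0,0],[5,0,0.3,0,-0.1,0,0],[0,0,0,0,0,0,0]]}}

```text
time: 5.05
ee_pos: [0.4532, -0.1285, 0.0198]
orientation: [[-0.002, -0.526, -0.85], [0.002, -0.85, 0.526], [-1.0, -0.001, 0.002]]
wrist_force: [-0.3, -0.1, -0.4]
opening: 0.0001
```

```bash
python3 go.py 0.066 0.015; python3 look.py 6
```

```text
pos [ 0.4532 -0.1285  0.0198] target [ 0.4532 -0.1287  0.015 ] shift mm [ 4.8  0.2 -0.1] rot deg [0.02 0.14 0.04] F [-0.33 -0.12 -0.45] open 0.00010745653753673815 t 5.05
board xy mm 66.1 -0.2 q [-0.35 -0.22  1.85  0.    1.51  1.78]
```

View pics/si6.png

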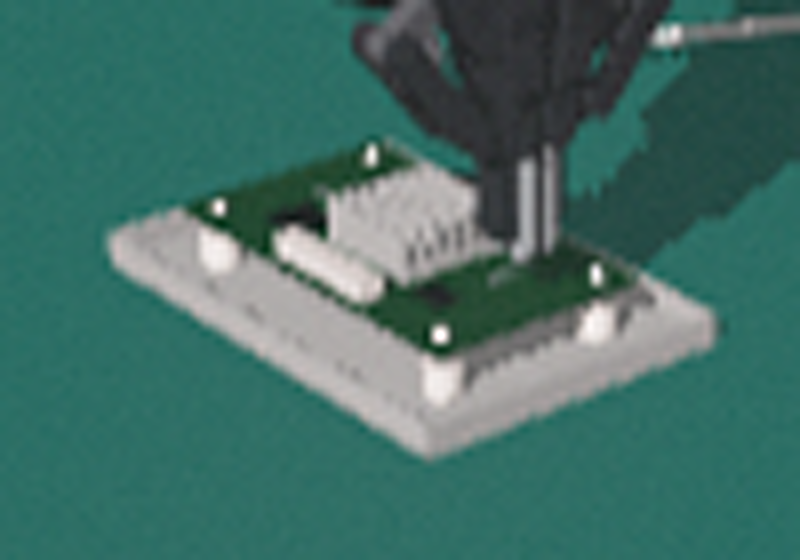

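View pics/sc6.png

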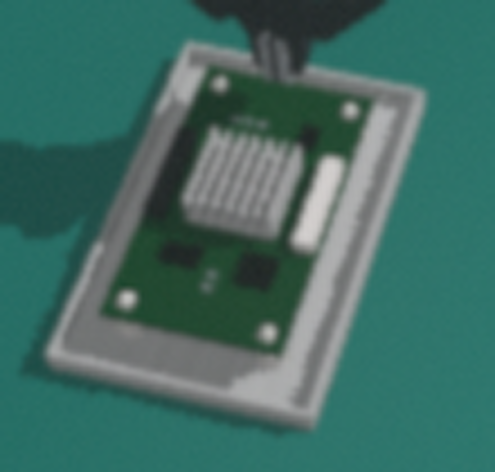

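The tip is now about 12–18 mm above the board and still not touching. I'll use smaller steps.

>>> {"op": "apply_moves", "data": {"plan": [[4,0.2,0,0,0.1,0,0],[0,0,0,0,0,0,0],[4,0,0.2,0,0,0,0],[0,0,0,0,0,0,0],[2,0,0.2,0,0,0,0],[0,0,0,0,0,0,0]]}}

```text
time: 5.75
ee_pos: [0.4535, -0.1287, 0.0102]
orientation: [[0.002, -0.526, -0.85], [0.0, -0.85, 0.526], [-1.0, -0.001, -0.002]]
wrist_force: [0.4, -0.4, -0.5]
opening: -0.0004
```

```bash
python3 go.py 0.066 0.005; python3 look.py 7
```

```text
pos [ 0.4535 -0.1287  0.0102] target [ 0.4532 -0.1287  0.005 ] shift mm [5.2 0.2 0.3] rot deg [ 0.02 -0.09  0.07] F [ 0.4  -0.35 -0.46] open -0.00044916866798553023 t 5.75
board xy mm 65.7 -0.2 q [-0.35 -0.21  1.87  0.    1.49  1.78]
```

View pics/si7.png

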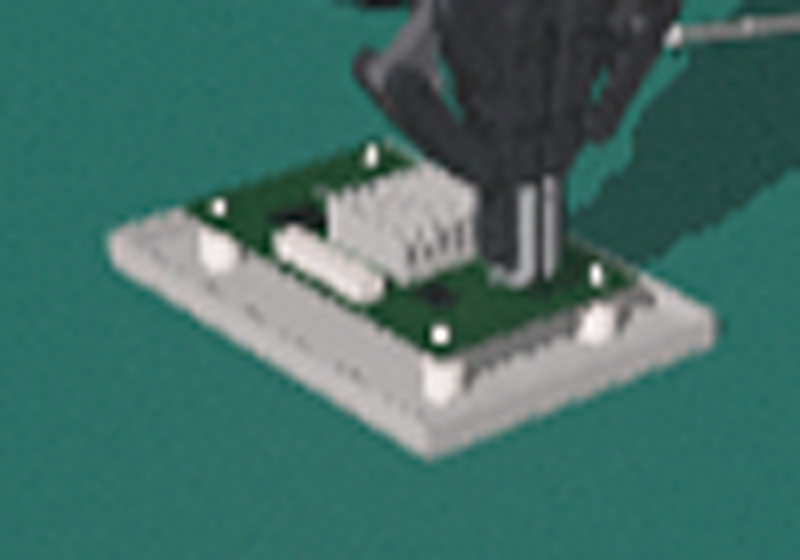

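View pics/sc7.png

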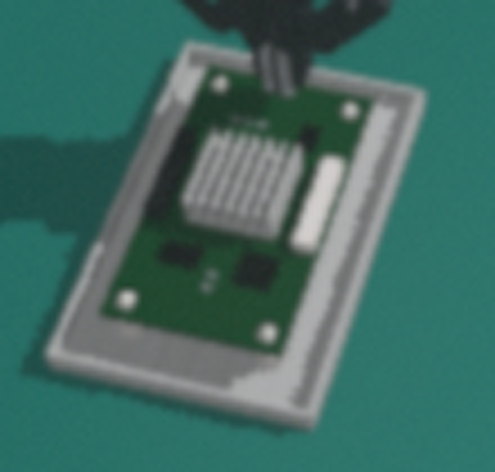

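>>> {"op": "apply_moves", "data": {"plan": [[3,0.2,0.3,0,-0.1,0,0],[0,0,0,0,0,0,0],[2,0,0.2,0,0,0,0]]}}

```text
time: 6.15
ee_pos: [0.4536, -0.1289, 0.0058]
orientation: [[0.002, -0.526, -0.85], [0.001, -0.85, 0.526], [-1.0, -0.001, -0.001]]
wrist_force: [-0.5, -0.3, 0.0]
opening: 0.0002
```

>>> {"op": "apply_moves", "data": {"plan": [[2,0,0.2,0,0,0,0],[0,0,0,0,0,0,0]]}}

```text
time: 6.35
ee_pos: [0.4532, -0.1287, 0.0032]
orientation: [[0.001, -0.526, -0.85], [0.001, -0.85, 0.526], [-1.0, -0.001, -0.001]]
wrist_force: [-0.5, 0.5, 0.3]
opening: 0.0001
```

>>> {"op": "apply_moves", "data": {"plan": [[2,0,0.2,0,0,0,0]]}}

```text
time: 6.45
ee_pos: [0.4532, -0.1287, 0.0014]
orientation: [[0.002, -0.526, -0.85], [0.001, -0.85, 0.526], [-1.0, -0.001, -0.001]]
wrist_force: [-0.4, 0.0, 0.7]
opening: 0.0
```

```bash
python3 go.py 0.066 0.005; python3 look.py 8
```

```text
pos [ 0.4532 -0.1287  0.0014] target [ 0.4532 -0.1287  0.005 ] shift mm [-3.6  0.1 -0. ] rot deg [ 0.02 -0.07  0.08] F [-0.41  0.03  0.71] open 4.040513750746787e-05 t 6.45
board xy mm 66.0 -0.1 q [-0.35 -0.21  1.88  0.    1.47  1.78]
```

View pics/si8.png

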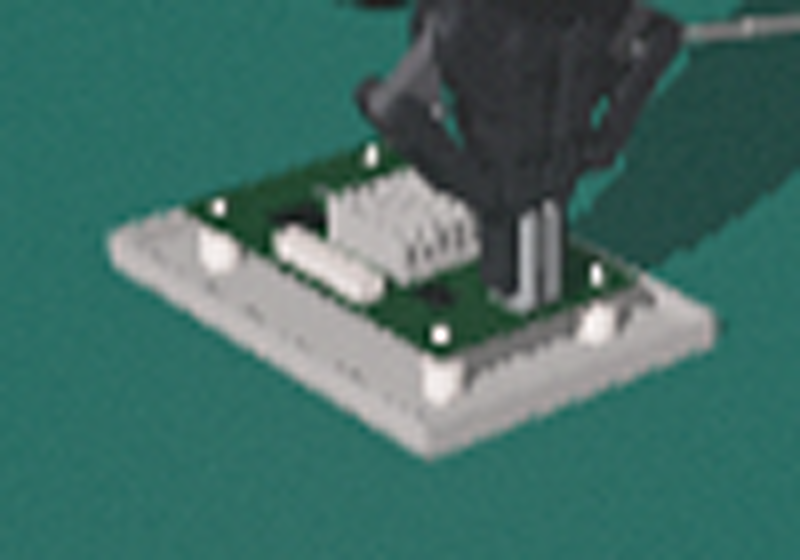

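>>> {"op": "apply_moves", "data": {"plan": [[2,0,0,0,0,0,0]]}}

```text
time: 6.65
ee_pos: [0.453, -0.1286, -0.001]
orientation: [[0.001, -0.526, -0.85], [0.001, -0.85, 0.526], [-1.0, -0.001, -0.001]]
wrist_force: [1.8, -0.6, -0.2]
opening: -0.0001
```

>>> {"op": "apply_moves", "data": {"plan": [[2,0,0,0,0,0,0]]}}

```text
time: 6.75
ee_pos: [0.4531, -0.1285, -0.0029]
orientation: [[0.001, -0.526, -0.85], [0.001, -0.85, 0.526], [-1.0, -0.001, -0.001]]
wrist_force: [-1.1, 1.3, 5.0]
opening: -0.0
```

>>> {"op": "apply_moves", "data": {"plan": [[2,0,0,0,0,0,0]]}}

```text
time: 6.85
ee_pos: [0.4533, -0.1286, -0.0042]
orientation: [[0.002, -0.526, -0.85], [0.001, -0.85, 0.526], [-1.0, -0.002, -0.001]]
wrist_force: [-1.0, 1.2, 1.4]
opening: 0.0
```

```bash
python3 go.py 0.066 -0.005; python3 look.py 9
```

```text
pos [ 0.4533 -0.1286 -0.0042] target [ 0.4532 -0.1287 -0.005 ] shift mm [0.8 0.2 0. ] rot deg [ 0.03 -0.08  0.09] F [-0.99  1.15  1.39] open 4.96171117247518e-05 t 6.85
board xy mm 66.0 -0.2 q [-0.35 -0.2   1.89  0.    1.46  1.78]
```

View pics/si9.png

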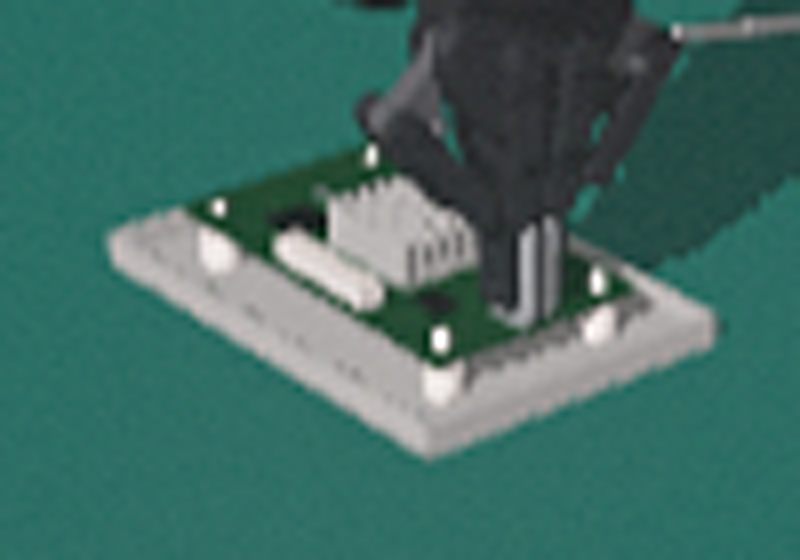

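The board's near end is moving down, and force peaked at 5 N then fell as the barbs passed. I'll keep pressing until it is firm on the shoulders.

>>> {"op": "apply_moves", "data": {"plan": [[2,0,0,0,0,0,0]]}}

```text
time: 7.05
ee_pos: [0.4532, -0.1286, -0.007]
orientation: [[0.002, -0.526, -0.85], [0.001, -0.85, 0.526], [-1.0, -0.001, -0.001]]
wrist_force: [1.0, -0.0, 1.0]
opening: -0.0
```

>>> {"op": "apply_moves", "data": {"plan": [[2,0,0,0,0,0,0]]}}

```text
time: 7.15
ee_pos: [0.4533, -0.1286, -0.0088]
orientation: [[0.002, -0.526, -0.85], [0.001, -0.85, 0.526], [-1.0, -0.002, -0.002]]
wrist_force: [-5.8, 2.9, 15.3]
opening: -0.0002
```

>>> {"op": "apply_moves", "data": {"plan": [[2,0,0,0,0,0,0]]}}

```text
time: 7.25
ee_pos: [0.4534, -0.1287, -0.0089]
orientation: [[0.002, -0.526, -0.85], [0.0, -0.85, 0.526], [-1.0, -0.002, -0.002]]
wrist_force: [-9.3, 4.5, 23.2]
opening: -0.0002
```

A firm stop at -8.9 mm with 23 N. Now lift.

>>> {"op": "apply_moves", "data": {"plan": [[-4,0,0,0,0,0,0],[-15,0,0,0,0,0,0],[-20,0,0,0,0,0,0],[-20,0,0,0,0,0,0],[0,0,0,0,0,0,0]]}}

```text
time: 7.75
ee_pos: [0.4531, -0.1287, 0.0535]
orientation: [[0.002, -0.526, -0.85], [0.0, -0.85, 0.526], [-1.0, -0.001, -0.001]]
wrist_force: [-0.7, -1.0, 1.1]
opening: -0.0003
```

```bash
python3 go.py -0.066 0.05; python3 look.py 10
```

```text
pos [ 0.4531 -0.1287  0.0535] target [ 0.5654 -0.1983  0.05  ] shift mm [ 3.700e+00  1.000e-01 -1.321e+02] rot deg [ 0.02 -0.08  0.08] F [-0.66 -0.95  1.07] open -0.00031175218647904417 t 7.75
board xy mm 66.1 -0.0 q [-0.35 -0.24  1.81  0.    1.57  1.78]
```

View pics/si10.png

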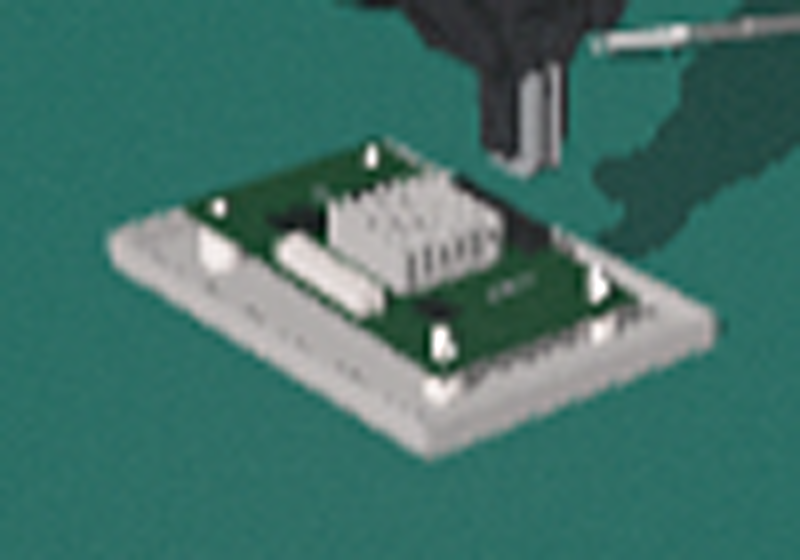

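The near end is home, with its posts standing proud at (440,340) and (597,280). Next I'll cross at a tip height of about 80 mm, above the heat sink.

>>> {"op": "apply_moves", "data": {"plan": [[0,0,-26,0,0,0,0],[0,0,-26,0,0,0,0],[0,0,-26,0,0,0,0],[0,0,-26,0,0,0,0],[0,0,-26,0,0,0,0],[0,0,0,0,0,0,0]]}}

```text
time: 8.45
ee_pos: [0.5614, -0.1969, 0.0389]
orientation: [[-0.015, -0.526, -0.85], [0.007, -0.851, 0.526], [-1.0, 0.002, 0.016]]
wrist_force: [-0.2, 0.2, -0.4]
opening: 0.0002
```

```bash
python3 go.py -0.066 0.02
```

```text
pos [ 0.5614 -0.1969  0.0389] target [ 0.5654 -0.1983  0.02  ] shift mm [18.9 -1.  -4.5] rot deg [ 0.07  0.92 -0.09] F [-0.2   0.2  -0.36] open 0.00016625385965492637 t 8.45
board xy mm -61.8 0.9 q [-0.4   0.12  1.49  0.    1.54  1.73]
```

>>> {"op": "apply_moves", "data": {"plan": [[0,-1,-4.5,0,0.9,0,0],[0,0,0,0,0,0,0],[6,0,0,0,0,0,0],[0,0,0,0,0,0,0]]}}

```text
time: 8.85
ee_pos: [0.5628, -0.1966, 0.0287]
orientation: [[-0.006, -0.525, -0.851], [0.001, -0.851, 0.525], [-1.0, 0.002, 0.006]]
wrist_force: [-0.3, 0.1, -1.2]
opening: 0.0002
```

```bash
python3 go.py -0.066 0.005; python3 look.py 11
```

```text
pos [ 0.5628 -0.1966  0.0287] target [ 0.5654 -0.1983  0.005 ] shift mm [23.7 -0.  -3.2] rot deg [ 0.09  0.32 -0.14] F [-0.29  0.1  -1.16] open 0.00024386366272501588 t 8.85
board xy mm -63.0 -0.0 q [-0.39  0.12  1.51 -0.    1.52  1.73]
```

View pics/sc11.png

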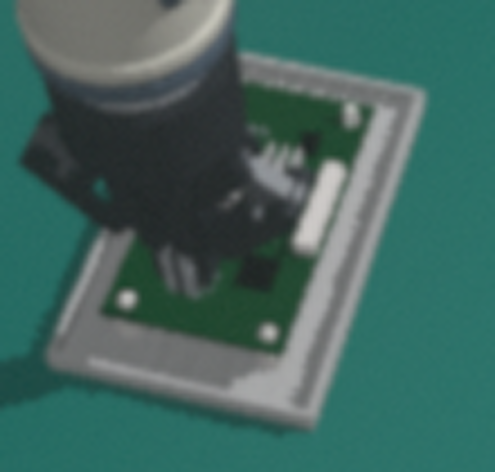

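View pics/si11.png

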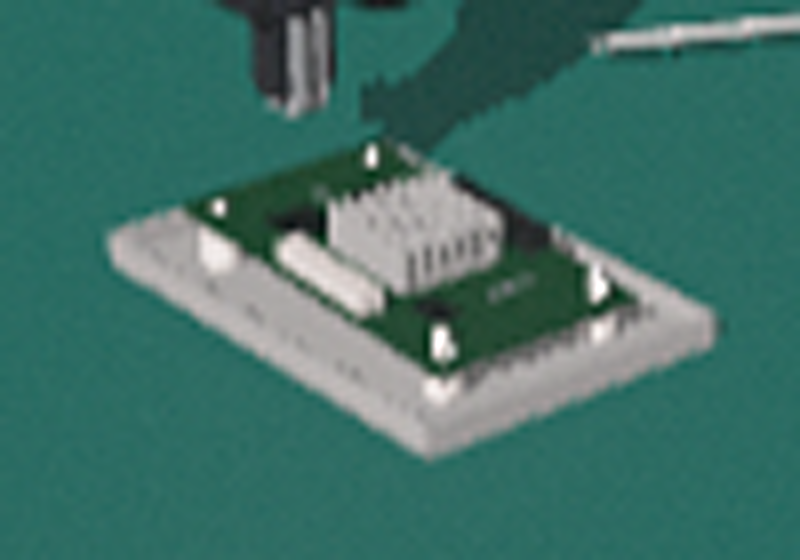

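>>> {"op": "apply_moves", "data": {"plan": [[6,0,-3.5,0,0.3,0,0],[0,0,0,0,0,0,0],[6,0,-1,0,0.2,0,0],[0,0,0,0,0,0,0]]}}

```text
time: 9.35
ee_pos: [0.5679, -0.1995, 0.018]
orientation: [[0.005, -0.525, -0.851], [-0.006, -0.851, 0.525], [-1.0, 0.002, -0.007]]
wrist_force: [1.0, -0.4, -0.2]
opening: 0.0
```

```bash
python3 go.py -0.066 0.003
```

```text
pos [ 0.5679 -0.1995  0.018 ] target [ 0.5654 -0.1983  0.003 ] shift mm [15.   0.2  2.9] rot deg [ 0.1  -0.43 -0.11] F [ 1.01 -0.38 -0.18] open 3.5421314194249894e-05 t 9.35
board xy mm -68.8 -0.2 q [-0.39  0.13  1.52 -0.    1.48  1.73]
```

>>> {"op": "apply_moves", "data": {"plan": [[4,0.2,2.5,0,-0.3,0,0],[0,0,0,0,0,0,0],[4,0,0,0,0,0,0],[0,0,0,0,0,0,0]]}}

```text
time: 9.75
ee_pos: [0.5654, -0.1983, 0.0091]
orientation: [[0.0, -0.525, -0.851], [-0.002, -0.851, 0.525], [-1.0, 0.002, -0.001]]
wrist_force: [-0.3, -0.4, -0.7]
opening: 0.0004
```

```bash
python3 go.py -0.066 0.003; python3 look.py 12
```

```text
pos [ 0.5654 -0.1983  0.0091] target [ 0.5654 -0.1983  0.003 ] shift mm [ 6.1 -0.1 -0. ] rot deg [ 0.09 -0.08 -0.11] F [-0.29 -0.38 -0.74] open 0.0003857790214710286 t 9.75
board xy mm -66.0 0.0 q [-0.39  0.14  1.53 -0.    1.47  1.73]
```

View pics/sc12.png

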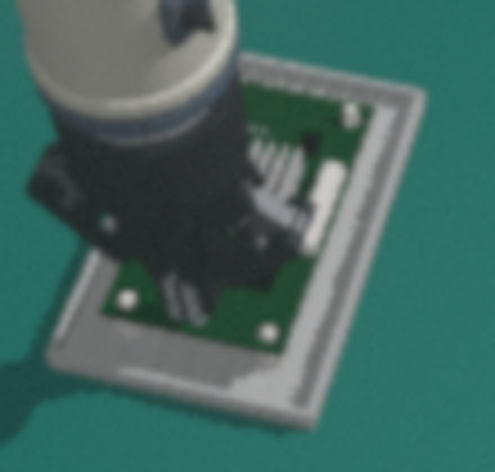

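View pics/si12.png

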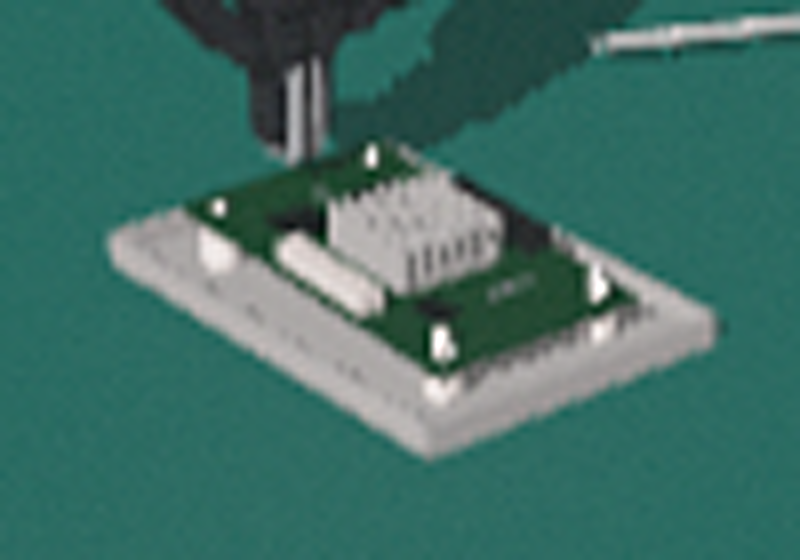

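Centred between the far posts, about 10 mm above the board. Guarded press:

>>> {"op": "apply_moves", "data": {"plan": [[3,0,0,0,0,0,0],[0,0,0,0,0,0,0],[3,0,0,0,0,0,0],[0,0,0,0,0,0,0]]}}

```text
time: 10.25
ee_pos: [0.5661, -0.1986, 0.0039]
orientation: [[0.002, -0.525, -0.851], [-0.003, -0.851, 0.525], [-1.0, 0.002, -0.004]]
wrist_force: [-0.3, 0.4, 0.0]
opening: -0.0
```

>>> {"op": "apply_moves", "data": {"plan": [[2,0,0,0,0,0,0]]}}

```text
time: 10.35
ee_pos: [0.5664, -0.1987, 0.0022]
orientation: [[0.003, -0.525, -0.851], [-0.003, -0.851, 0.525], [-1.0, 0.001, -0.004]]
wrist_force: [-0.5, -0.5, -0.3]
opening: -0.0002
```

>>> {"op": "apply_moves", "data": {"plan": [[2,0,0,0,0,0,0]]}}

```text
time: 10.45
ee_pos: [0.5663, -0.1987, -0.0]
orientation: [[0.003, -0.525, -0.851], [-0.003, -0.851, 0.525], [-1.0, 0.002, -0.004]]
wrist_force: [0.7, 0.1, 0.4]
opening: 0.0001
```

>>> {"op": "apply_moves", "data": {"plan": [[2,0,0,0,0,0,0]]}}

```text
time: 10.55
ee_pos: [0.5664, -0.1987, -0.0021]
orientation: [[0.003, -0.525, -0.851], [-0.003, -0.851, 0.525], [-1.0, 0.001, -0.004]]
wrist_force: [-0.1, 0.8, 3.3]
opening: 0.0002
```

>>> {"op": "apply_moves", "data": {"plan": [[2,0,0,0,0,0,0]]}}

```text
time: 10.65
ee_pos: [0.5668, -0.199, -0.0034]
orientation: [[0.004, -0.525, -0.851], [-0.004, -0.851, 0.525], [-1.0, 0.001, -0.005]]
wrist_force: [-1.3, 1.5, 4.1]
opening: -0.0
```

>>> {"op": "apply_moves", "data": {"plan": [[2,0,0.5,0,0,0,0]]}}

```text
time: 10.75
ee_pos: [0.5667, -0.1988, -0.0052]
orientation: [[0.005, -0.525, -0.851], [-0.004, -0.851, 0.525], [-1.0, 0.001, -0.006]]
wrist_force: [0.8, -0.0, 0.7]
opening: -0.0002
```

>>> {"op": "apply_moves", "data": {"plan": [[2,0,0.5,0,0,0,0]]}}

```text
time: 10.85
ee_pos: [0.5664, -0.1987, -0.0072]
orientation: [[0.005, -0.525, -0.851], [-0.005, -0.851, 0.525], [-1.0, 0.001, -0.007]]
wrist_force: [0.1, 0.4, -0.0]
opening: -0.0001
```

>>> {"op": "apply_moves", "data": {"plan": [[2,0,0,0,0,0,0]]}}

```text
time: 10.95
ee_pos: [0.5663, -0.1986, -0.0091]
orientation: [[0.005, -0.525, -0.851], [-0.004, -0.851, 0.525], [-1.0, 0.001, -0.007]]
wrist_force: [-6.7, 3.0, 15.2]
opening: -0.0002
```

>>> {"op": "apply_moves", "data": {"plan": [[2,0,0,0,0,0,0]]}}

```text
time: 11.05
ee_pos: [0.5663, -0.1986, -0.0092]
orientation: [[0.005, -0.525, -0.851], [-0.005, -0.851, 0.525], [-1.0, 0.001, -0.007]]
wrist_force: [-7.7, 3.5, 19.9]
opening: 0.0
```

A firm stop at -9.2 mm with 20 N, matching the near end. Lift and inspect.

>>> {"op": "apply_moves", "data": {"plan": [[-4,0,0,0,0,0,0],[-15,0,0,0,0,0,0],[-25,0,0,0,0,0,0],[-30,0,0,0,0,0,0],[-30,0,0,0,0,0,0],[-30,0,0,0,0,0,0],[-20,0,0,0,0,0,0],[0,0,0,0,0,0,0]]}}

```text
time: 11.85
ee_pos: [0.5642, -0.1972, 0.1527]
orientation: [[0.003, -0.525, -0.851], [-0.003, -0.851, 0.525], [-1.0, 0.001, -0.004]]
wrist_force: [0.2, 0.2, -0.3]
opening: 0.0002
```

```bash
python3 look.py 13
python3 - <<'E'
from plant import snapshot
import cv2
cv2.imwrite("pics/w13.png",snapshot("wrist")["img"])
E
```

```text
(no output)
```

View pics/si13.png

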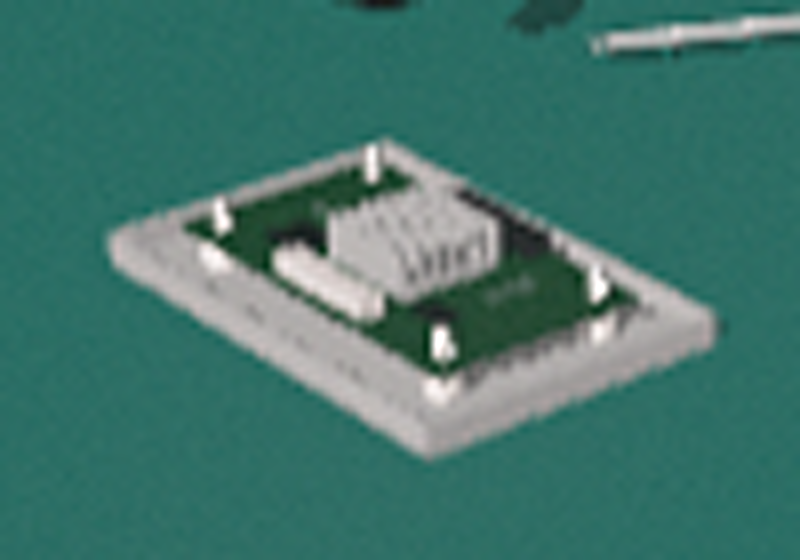

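View pics/sc13.png

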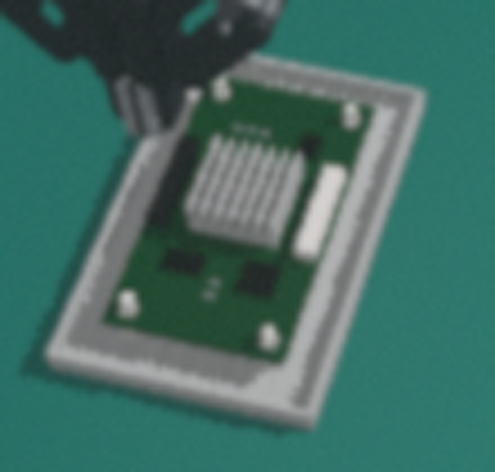

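All four posts stand equally proud and the board looks flat. A quick height check on two corners, then hand in.

Run:
```python
from h import *
from plant import arm
d=pickle.load(open("s0.pkl","rb"))
c,ax=np.array([.5093,-.1635]),np.array([np.cos(2.5868),np.sin(2.5868)]);by=np.array([-ax[1],ax[0]])
for z in(.018,.025):
    X=[[*(c+ax*i*.075+by*j*.045),z] for i in(1,-1) for j in(1,-1)]
    print(z,"scene",((proj(d["scene"],X)-[145,200]+.5)*4.5).round(0).tolist(),"side",((proj(d["side"],X)-[195,145]+.5)*8).round(0).tolist())
print(arm.observe()["wrist_force"].round(1))
```

```text
0.018 scene [[211.0, 72.0], [377.0, 107.0], [101.0, 320.0], [283.0, 363.0]] side [[634.0, 295.0], [434.0, 372.0], [374.0, 158.0], [180.0, 223.0]]
0.025 scene [[209.0, 63.0], [376.0, 98.0], [98.0, 312.0], [282.0, 355.0]] side [[635.0, 278.0], [434.0, 354.0], [374.0, 141.0], [179.0, 205.0]]
[-0.2 -0.4 -0.6]
```

The seen corners match the 18 mm prediction: scene (285,362), side (437,375), (183,222) and (637,297).

```bash
python3 -c "
from plant import arm
print(arm.sign_off())"
```

```text
the job is handed in; nothing more can be done
None
```

The heat-sink board is pressed home on all four standoffs, and I handed the job in at about 12 s of robot time.

- **Pressing:** I pressed the near end first, then the far end, with closed fingers. At each end the barbs resisted with 4–5 N, then gave way. Each end then stopped firmly, at 23 N and 20 N, with the two stop heights within 0.3 mm of each other.
- **Last checks:** After lifting clear, all four posts stood equally proud. The board corners I checked in both cameras matched the 18 mm home height to within a few enlarged pixels; unseated at 25 mm, they would have been 8–18 off. The wrist force was near zero and the arm touched nothing. I did not move the arm over the finished tray.
- **Disagreement:** The reported TCP height did not fit the text. The fingertips stood about 25 mm above the reported TCP instead of 8 mm below it, and the cameras and the contact heights confirmed this. I went by the images and the force when pressing.
- **Arm tracking:** Some larger moves missed their target. One descent fell 12 mm short and drifted 7 mm sideways, and the crossing over the heat sink sank 15 mm but still cleared it. I used small, corrected steps after that.

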